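# Pump up the run-down hand pump

### The arm

A 6-joint arm with a two-finger parallel gripper is mounted at the origin on a cart in front of the work surface, level with it; the furniture and walls round the work are solid. World frame = base frame: x ahead of the robot, y to its left, z up, the work surface at z = 0. Lengths are in m, angles in rad, forces in N, time in s.
With the tool pointing down it reaches from about 0.375 to 0.9 m from the base axis. Payload 3.1 kg.
Tool frame: the origin (TCP) lies at the very end of the fingers, on their centre line; the grasp point (between the pads) lies 19 mm behind it (robot.grip_depth is the distance from the TCP to the grasp point, in m); z points along the fingers, y is the direction in which the jaws open and shut (so a half turn about z gives the same grasp; the last joint's range is limited). The gripper opens to 87 mm and grips with 3 to 60 N. Pads are 19 mm wide; open, the fingers measure 117 mm over their backs; the gripper's body (75 mm by 190 mm) begins 51 mm behind the grasp point.
Start: joints at [1.089, 0.527, 1.433, -0, 1.181, -0.178], TCP at [0.187, 0.596, 0.223] pointing down, gripper open.
Joint ranges: [-3.08, 3.08], [-0.75, 2.2], [0.22, 2.44], [-1.43, 4.57], [0, 2.65], [-2.85, 2.85]. Speed limits (rad/s): [2.79, 2.79, 3.14, 3.14, 3.14, 3.14].

### API

Orientations are given as a unit quaternion [x, y, z, w].
In Python, from rig import robot gives the robot as it stands.
- The arm moves only by the tool drive_tool, never from a script. Its argument "series" is a list of rows, each a list of 7 numbers: the shift along the tool's x, y, z in m, then the turn, a rotation vector about the tool's x, y, z in degrees, then the opening, from 0 (shut) to 1 (fully open). A call has 1 to 5 rows; each row shifts and turns the commanded pose from where the row before left it, along the tool's axes as they then stand; what a row does not reach is not made up. A row lasts 1/8 s, in which the tool goes at most 62.5 mm and 10.7 degrees, less where a joint would pass 70% of its speed; a pose out of reach is approached as far as the arm can. A call is refused whole if a number of a shift passes 0.0625 or a number of a turn 10.7, either way. A call with a gripper value outside its range is refused whole. The fingers move at their own pace and stop on an object; "squeeze" is the grip in N (left out, the last holds). Time passes only in rows, so rows that do not move let the fingers close. It gives the time, the measured TCP pose, the force and the opening at its end, in the units of the state.
- robot.get_obs(): the state, without advancing time (a new reading comes with each control period).
- robot.camera(name): name is "scene" or "side" or "wrist"; returns (picture, depth): 480x640x3 uint8, blue, green, red; 480x640 float32, m along the optical axis (not along the pixel's ray), 0 where there is no reading.
- robot.camera_model(name): a dict with "fx", "fy", "cx", "cy" (pixels), "R" (3x3) and "t" (3): a world point X has camera coordinates R X + t. Camera axes: x right, y down, z forward; pixel columns grow to the right and rows downward; lengths in m; the calibration is good to about 2 mm. A picture is of the moment at which its call begins: read the wrist's pose just before it. camera_model takes no time and is no camera call; for the wrist camera it gives the pose at the moment of the call.
- robot.hand_in(): hands the job in, once; it reports no verdict.
The state is a dict: "time": time; "q": joint angles; "joint_velocities": joint speeds; "joint_torque": joint torques, N m; "position": TCP position; "tool_rot": TCP orientation; "ft_force": force on the tool from outside, world axes, zero at the start; "moment": the same for the moment, N m; "grip_width": finger opening in m.
Only numpy, scipy, OpenCV 4.12 (cv2) and the standard library are available. Lean on these libraries where they do the work, as an engineer would, in place of code of your own. Each camera call takes 0.05 s, during which the arm holds its last target. There are 200 camera calls.

### The job

Two hand pumps of the bench clamps stand on the workbench, and one has run down: its indicator pin is nearly all the way in, while the other pump's pin stands fully out. Press the black plunger of the run-down pump from above with the fingertips, in full strokes and letting it spring right back up each time, until its pin is fully out like the other one, and leave its plunger up. Do not press the other pump, do not touch either pin, and leave the loose things on the bench where they are.

Things in the scene. Friction and masses are not known exactly. Their poses are not given: they have to be found in the camera images.
- pump_1: the run-down pump, a grey hand pump fixed to the bench, alike in build to the other; either may stand left or right. Foot plate 130 x 86 x 10 mm, housing 100 x 64 mm, up to 70 mm high. Origin: centre of its underside. -x is its front (towards the robot, turned up to 25 degrees), +z up. The round black plunger cap stands on the housing, 15 mm behind the origin (+x).
- pin_1_nut (a point): middle of the face of the round nut (24 mm wide) on the front of the run-down pump, 42 mm above the bench, 62 mm ahead (-x) of the pump's origin; the steel indicator pin comes out of it level, straight to the front.
- plunger_1_top (a point): centre of the flat top of the black plunger cap of the run-down pump; 132 mm above the bench when the plunger is up. The top is flat over 32 mm and the cap is 50 mm across; it moves with the plunger.
- plunger_1 (a joint): plunger of the run-down pump: 0 is fully up, 0.018 m is fully down (it moves straight down 18 mm). A spring returns it; pressing takes about 4 N at the top and up to about 12 N at the bottom.
- pin_1 (a joint): how far the indicator pin of the run-down pump has come out, in m: 0 is in, 0.040 is fully out, and it stays where it is. It starts 0 to 15 mm out. Each full stroke (right down, then right up) drives it about 8 mm further (the first one up to 14 mm), on the lower part of the way down, until it is fully out; more strokes do nothing.
- pin_1_tip (a point): centre of the front face of the 18 mm wide round head of the indicator pin of the run-down pump (the shaft is 12 mm thick); 7 mm ahead of the nut when in, 47 mm ahead of it when fully out; a dark ring round the shaft's foot then shows just clear of the nut.
- indicator_1: the indicator pin of the run-down pump, shaft and head; it is not to be touched. Origin inside the housing; use the tip point.
- pump_2: the charged pump, a grey hand pump fixed to the bench, alike in build to the other; either may stand left or right. Foot plate 130 x 86 x 10 mm, housing 100 x 64 mm, up to 70 mm high. Origin: centre of its underside. -x is its front (towards the robot, turned up to 25 degrees), +z up. The round black plunger cap stands on the housing, 15 mm behind the origin (+x).
- pin_2_nut (a point): middle of the face of the round nut (24 mm wide) on the front of the charged pump, 42 mm above the bench, 62 mm ahead (-x) of the pump's origin; the steel indicator pin comes out of it level, straight to the front.
- plunger_2_top (a point): centre of the flat top of the black plunger cap of the charged pump; 132 mm above the bench when the plunger is up. The top is flat over 32 mm and the cap is 50 mm across; it moves with the plunger.
- plunger_2 (a joint): plunger of the charged pump: 0 is fully up, 0.018 m is fully down (it moves straight down 18 mm). A spring returns it; pressing takes about 4 N at the top and up to about 12 N at the bottom.
- pin_2 (a joint): how far the indicator pin of the charged pump has come out, in m: 0 is in, 0.040 is fully out, and it stays where it is. It is fully out from the start.
- pin_2_tip (a point): centre of the front face of the 18 mm wide round head of the indicator pin of the charged pump (the shaft is 12 mm thick); 7 mm ahead of the nut when in, 47 mm ahead of it when fully out; a dark ring round the shaft's foot then shows just clear of the nut.
- indicator_2: the indicator pin of the charged pump, shaft and head; it is not to be touched. Origin inside the housing; use the tip point.
- little_weight: the smallest test weight: bright steel, round, 23 mm across, 39 mm tall, standing between the pumps; loose, not part of the job. Origin: centre of its underside.
- tape: a roll of brown packing tape lying flat, 102 mm across, 48 mm tall, behind the pumps; loose, not part of the job. Origin: centre of its underside.
- jar: a white plastic sample jar with a screw lid, 68 mm across, 73 mm tall, behind the pumps; loose, not part of the job. Origin: centre of its underside.
- screwdriver: a screwdriver, 197 mm long, 28 mm thick, lying along y to the right of the pumps; loose, not part of the job. Origin: centre of its underside.
- stapler: a steel stapler, 202 mm long, 34 mm wide, 28 mm tall, lying along x to the left of the pumps; loose, not part of the job. Origin: centre of its underside.
Mind the look-alikes: they are no part of the job. What is shaped like the pump_2 but yellow is not meant.

How it is judged:
On the way, in this order (a step that is already met when the one before it is completed fails the run):
1. the pin of the run-down pump is more than half way out (value of joint pin_1 above 0.021 m), for 0.05 s.
2. the pin of the run-down pump is fully out (value of joint pin_1 above 0.037 m), for 0.1 s.
At the end, for the whole second after the job is handed in: The indicator pins of both pumps stand fully out (within 3 mm of 40 mm) and both plungers are up (within 2 mm) (value of joint each of pin_1, pin_2 above 0.037 m and value of joint each of plunger_1, plunger_2 below 0.002 m); the robot touches nothing.
It fails at once if the plunger of the charged pump is pressed (5 mm or more) (value of joint plunger_2 above 0.005 m).
It fails at once if an indicator pin is touched by the robot (contact force between any of indicator_1, indicator_2 and the fingers above 0.5 N or contact force between any of indicator_1, indicator_2 and the arm above 0.5 N).
It fails at once if a loose thing on the bench is lifted or shifted by more than 25 mm (distance of any of little_weight, tape, jar, screwdriver, stapler from where it was at the start of the episode above 0.025 m).
It also fails if it takes over 38 s, if anything falls off the work surface, if the arm or the gripper's body presses on something with over 40 N, if the wrist force passes 120 N, or if a joint passes its speed limit or range.

## Working session

There is one attempt and no reset: what is moved stays moved. The work goes in short steps, Python scripts to look and compute and a tool call to move; the robot and the scene stay as the last step left them, time stands still between calls to the robot, and variables do not carry over. Pictures are saved under pics/ and viewed, about 8 in all and at most 12, crops included, and the job is handed in when it is done.

Besides the shell and the picture viewer there is one more tool, called after "Request:" in YAML: its name, and indented under it one key for each argument. drive_tool: Moves the arm, as the interface text tells. Its arguments: {"type":"object","properties":{"series":{"type":"array"},"squeeze":{"type":"number"}},"required":["series"]}

```bash
mkdir -p pics; python3 - <<'E'
from rig import robot
import cv2,numpy as np
o=robot.get_obs();print(o['time'],o['position'],o['tool_rot'],o['ft_force'],o['grip_width'])
for n in("scene","side"):
    p,d=robot.camera(n);m=robot.camera_model(n)
    cv2.imwrite(f"pics/{n}0.png",p);np.savez(f"{n}0.npz",p=p,d=d,**m)
    print(n,m['fx'],m['cx'],m['cy'],-m['R'].T@m['t'])
E
```

```text
0.0 [0.18658123 0.5957315  0.22156232] [ 1.51299232e-01  9.88487398e-01 -1.03850690e-03 -3.56776222e-04] [ 0.38010224  0.5558672  -0.3119828 ] 0.086715864148144
scene 612.8380153838036 308.873478615971 235.25349192439808 [-0.32641226 -0.90566034  0.77986304]
side 487.8445703099682 323.74953302980697 237.8881280825691 [0.86749922 0.99913973 1.20679215]
```

View pics/scene0.png

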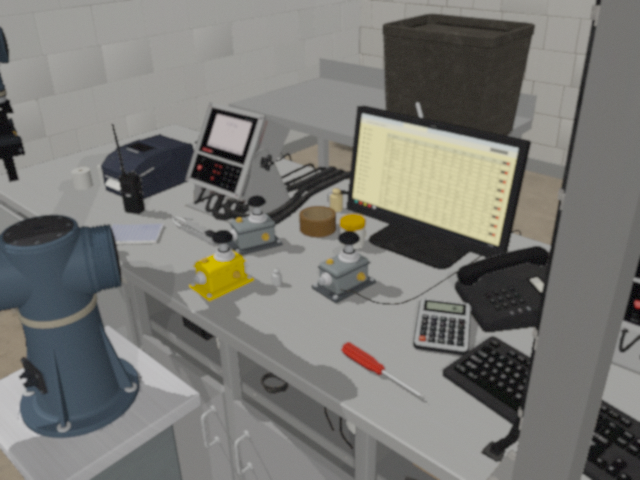

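View pics/side0.png

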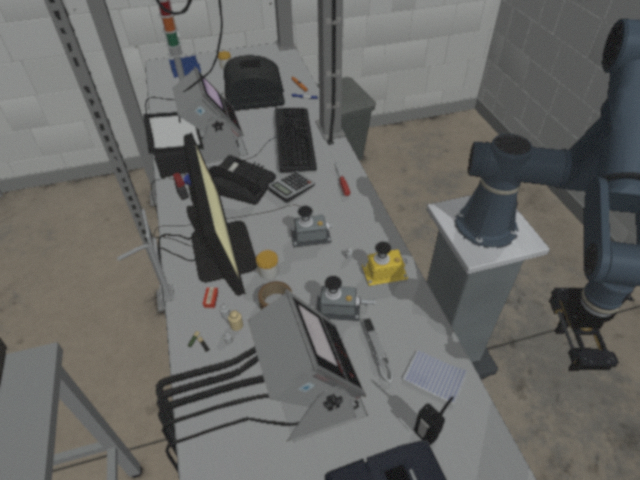

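The scene shows three pump shapes: grey at scene (255,232) / side (340,300), grey at scene (345,272) / side (311,228), and a yellow look-alike at scene (221,272) / side (384,265). In the side view a pin shows at (368,302) on the left grey pump and none shows on the right one. I'll check this in a close crop and measure.

```bash
cat > h.py <<'E'
import numpy as np,cv2
def ray(m,u,v,z):
    d=m['R'].T@np.array([(u-m['cx'])/m['fx'],(v-m['cy'])/m['fy'],1]);c=-m['R'].T@m['t']
    return c+d*(z-c[2])/d[2]
def proj(m,X):
    x=m['R']@np.array(X)+m['t'];return x[0]/x[2]*m['fx']+m['cx'],x[1]/x[2]*m['fy']+m['cy']
def cloud(m):
    v,u=np.mgrid[:480,:640];d=m['d'];c=np.stack([(u-m['cx'])/m['fx']*d,(v-m['cy'])/m['fy']*d,d],-1)
    return (c-m['t'])@m['R']
E
python3 - <<'E'
from h import *
out=[]
S={n:dict(np.load(n+"0.npz")) for n in("scene","side")}
for n,cs in(("scene",[(345,265),(250,228)]),("side",[(312,226),(342,298)])):
    m=S[n];P=cloud(m);p=m['p']
    row=[]
    for u,v in cs:
        row.append(cv2.resize(p[v-37:v+38,u-50:u+50],(400,300),interpolation=cv2.INTER_CUBIC))
        W=np.zeros((480,640),bool);W[v-37:v+38,u-40:u+40]=1
        k=W&(m['d']>0)&(P[...,2]>.12)&(P[...,2]<.145)&(p.max(-1)<90)
        q=P[k];vv,uu=np.nonzero(k)
        if len(q):print(n,(u,v),'cap top pts',k.sum(),'mean',q.mean(0).round(3),'mid',((q.min(0)+q.max(0))/2).round(3),'zmax',q[:,2].max().round(3),'uv',uu.mean().round(1),vv.mean().round(1),'ray@.130',ray(m,uu.mean(),vv.mean(),.130).round(3))
        # housing/foot plate
        k=W&(m['d']>0)&(P[...,2]>.006)&(P[...,2]<.14)
        print('  body x',np.percentile(P[k][:,0],[2,98]).round(3),'y',np.percentile(P[k][:,1],[2,98]).round(3))
    out.append(np.hstack(row))
cv2.imwrite("pics/c1.png",np.vstack(out))
E
```

```text
scene (345, 265) cap top pts 214 mean [ 0.605 -0.133  0.13 ] mid [ 0.609 -0.129  0.128] zmax 0.136 uv 348.3 237.5 ray@.130 [ 0.605 -0.133  0.13 ]
  body x [0.531 0.832] y [-0.171  0.093]
scene (250, 228) cap top pts 380 mean [0.502 0.125 0.129] mid [0.517 0.132 0.128] zmax 0.137 uv 236.6 221.0 ray@.130 [0.496 0.121 0.13 ]
  body x [0.407 0.81 ] y [0.067 0.405]
side (312, 226) cap top pts 123 mean [ 0.615 -0.119  0.13 ] mid [ 0.614 -0.12   0.129] zmax 0.137 uv 304.7 210.7 ray@.130 [ 0.615 -0.119  0.13 ]
  body x [0.423 0.745] y [-0.36   0.008]
side (342, 298) cap top pts 254 mean [0.628 0.224 0.131] mid [0.632 0.261 0.132] zmax 0.145 uv 331.9 294.4 ray@.130 [0.629 0.226 0.13 ]
  body x [0.444 0.661] y [0.071 0.325]
```

View pics/c1.png

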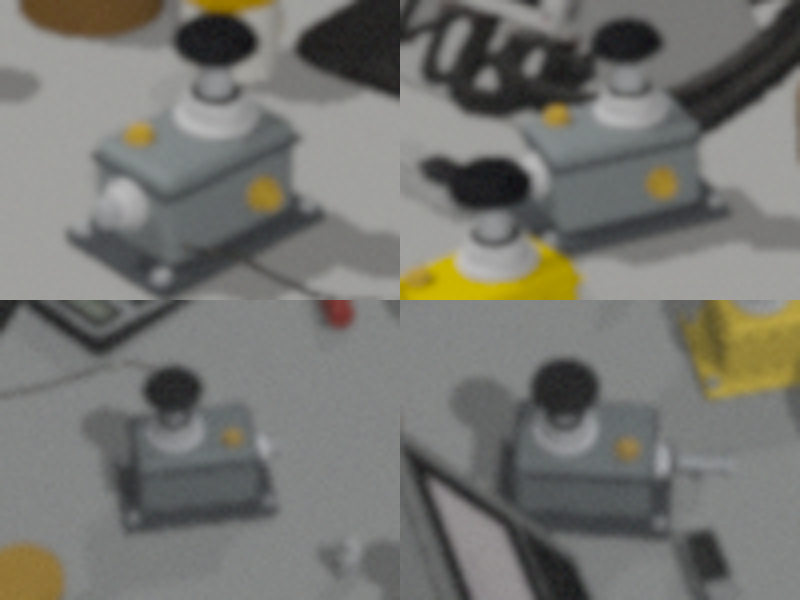

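The upper-left and lower-left crops show the right grey pump (scene (345,272)) with only the white nut and pin head near (120,205) in the crop, so its pin is in. The lower-right crop shows the left grey pump with its long pin out at (705,463). The target is therefore the right grey pump. Next I'll triangulate its cap and check clearance.

```bash
python3 - <<'E'
from h import *
from rig import robot
S={n:dict(np.load(n+"0.npz")) for n in("scene","side")}
A=[];
for n,(u,v) in(("scene",(348,238)),("side",(305,211))):
    m=S[n];P=cloud(m);k=np.zeros((480,640),np.uint8)
    k[v-14:v+14,u-16:u+16]=1
    k&=((P[...,2]>.105)&(P[...,2]<.15)&(m['p'].max(-1)<85)).astype(np.uint8)
    vv,uu=np.nonzero(k);e=cv2.minAreaRect(np.c_[uu,vv].astype(np.float32));c=e[0]
    print(n,'rect',e,'mm/px',m['d'][v,u]/m['fx']*1e3)
    M=np.c_[m['R'],m['t']];K=np.diag([m['fx'],m['fx'],1]);K[0,2]=m['cx'];K[1,2]=m['cy'];A.append((K@M,np.array(c)))
X=cv2.triangulatePoints(A[0][0],A[1][0],A[0][1],A[1][1])[:,0];X=X[:3]/X[3];print('cap mid',X.round(4))
for n in S: print(n,'reproj',proj(S[n],X),'ray@.126',ray(S[n],*A[["scene","side"].index(n)][1],.126).round(4))
# obstacles above 0.16 near the target
for n in S:
    P=cloud(S[n]);k=(S[n]['d']>0)&(P[...,2]>.16)&(P[...,2]<.6)&(abs(P[...,1]+.12)<.2)&(P[...,0]>.4)&(P[...,0]<1.2)
    print(n,'tall things x 1%,5%',np.percentile(P[k][:,0],[1,5]).round(3),k.sum())
o=robot.get_obs();from scipy.spatial.transform import Rotation as R
T=R.from_quat(o['tool_rot']).as_matrix();print('tool shift to above cap',(T.T@(np.r_[X[:2],.19]-o['position'])).round(4),T.round(3).tolist())
E
```

```text
scene rect ((348.0, 237.5), (13.0, 20.0), 90.0) mm/px 2.2204891225691146
side rect ((304.5, 211.5), (11.0, 13.0), 90.0) mm/px 3.217495634775275
cap mid [ 0.615  -0.124   0.1225]
scene reproj (np.float64(347.95434828656573), np.float64(237.52279295674916)) ray@.126 [ 0.6101 -0.1282  0.126 ]
side reproj (np.float64(304.45133012709175), np.float64(211.47169609180486)) ray@.126 [ 0.6157 -0.1201  0.126 ]
scene tall things x 1%,5% [0.878 0.882] 9933
side tall things x 1%,5% [0.882 0.888] 2546
tool shift to above cap [-0.6241 -0.5586  0.0325] [[-0.954, 0.299, -0.001], [0.299, 0.954, -0.002], [0.0, -0.002, -1.0]]
```

The cap centre is near (0.613, -0.124), with its middle at z 0.1225 and its size about 45 mm, which agrees with the description. The monitor is 0.26 m further back, so there is room. I'll go above the cap with the fingers shut.

Request:
drive_tool:
  series:
    - [-0.0416,-0.0372,0,0,0,0,0]
    - [-0.0416,-0.0372,0,0,0,0,0]
    - [-0.0416,-0.0372,0,0,0,0,0]
    - [-0.0416,-0.0372,0,0,0,0,0]
    - [-0.0416,-0.0372,0,0,0,0,0]
  squeeze: 10

```text
time: 0.72
position: [0.3303, 0.355, 0.2224]
tool_rot: [0.151, 0.989, -0.0, -0.0]
ft_force: [0.6, 0.4, -0.0]
grip_width: 0.0453
```

Request:
drive_tool:
  series:
    - [-0.0416,-0.0372,0,0,0,0,0]
    - [-0.0416,-0.0372,0,0,0,0,0]
    - [-0.0416,-0.0372,0,0,0,0,0]
    - [-0.0416,-0.0372,0,0,0,0,0]
    - [-0.0416,-0.0372,0,0,0,0,0]

```text
time: 1.35
position: [0.4731, 0.1153, 0.2224]
tool_rot: [0.151, 0.988, 0.0, -0.0]
ft_force: [0.2, -0.4, -1.2]
grip_width: 0.0017
```

Request:
drive_tool:
  series:
    - [-0.0416,-0.0372,0,0,0,0,0]
    - [-0.0416,-0.0372,0,0,0,0,0]
    - [-0.0416,-0.0372,0,0,0,0,0]
    - [-0.0416,-0.0372,0,0,0,0,0]
    - [-0.0416,-0.0372,0,0,0,0,0]

```text
time: 1.98
position: [0.6159, -0.1243, 0.2221]
tool_rot: [0.151, 0.988, 0.0, -0.0]
ft_force: [0.2, 0.5, 0.0]
grip_width: 0.0003
```

```bash
python3 - <<'E'
from h import *
from rig import robot
o=robot.get_obs();print(o['time'],o['position'],o['tool_rot'],o['ft_force'],o['grip_width'])
m=robot.camera_model("wrist");p,d=robot.camera("wrist");m=dict(m,p=p,d=d);np.savez("wrist1.npz",**m)
cv2.imwrite("pics/w1.png",p)
P=cloud(m);k=(d>0)&(P[...,2]>.12)&(P[...,2]<.145)&(p.max(-1)<90)&(np.hypot(P[...,0]-.613,P[...,1]+.124)<.05)
q=P[k];print(k.sum())
if k.any():print(q.mean(0),q.min(0),q.max(0),np.argwhere(k).mean(0))
E
```

```text
1.975 [ 0.61585075 -0.1243341   0.22206901] [ 1.51480272e-01  9.88460160e-01  2.21281255e-04 -4.35237103e-04] [0.19300479 0.54176327 0.00316564] 0.00026942601837294956
2667
[ 0.61018987 -0.1264111   0.1305616 ] [ 0.58859886 -0.15189526  0.12067751] [ 0.6368094  -0.10282363  0.13451896] [239.0359955  312.85339333]
```

View pics/w1.png

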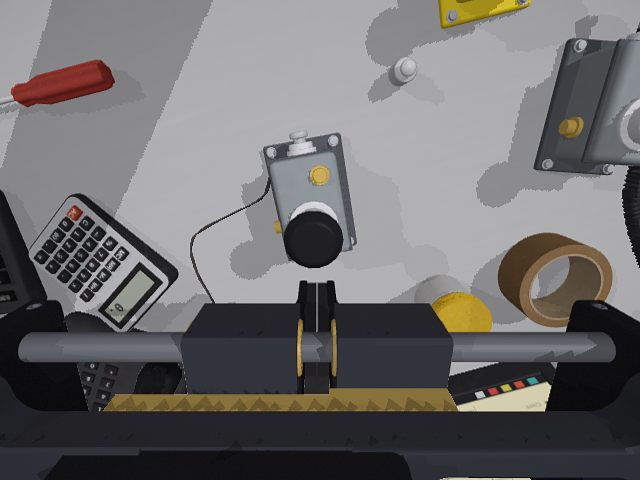

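The wrist view shows the run-down pump's cap at (313,240), with its short pin head at (298,137) just ahead of the nut. The measured cap centre is about (0.612, -0.126), so I'll make a small correction, descend and make the first stroke.

Request:
drive_tool:
  series:
    - [0.003,-0.003,0.04,0,0,0,0]
    - [0,0,0.035,0,0,0,0]
    - [0,0,0.009,0,0,0,0]
    - [0,0,0.01,0,0,0,0]
    - [0,0,0.01,0,0,0,0]

```text
time: 2.65
position: [0.6116, -0.1245, 0.1203]
tool_rot: [0.151, 0.989, -0.0, 0.0]
ft_force: [-4.3, 0.1, 7.7]
grip_width: 0.0003
```

Request:
drive_tool:
  series:
    - [0,0,0.005,0,0,0,0]
    - [0,0,0,0,0,0,0]

```text
time: 2.9
position: [0.6116, -0.1245, 0.1157]
tool_rot: [0.151, 0.989, -0.0, 0.0]
ft_force: [-4.3, 0.3, 7.8]
grip_width: 0.0002
```

Request:
drive_tool:
  series:
    - [0,0,0.004,0,0,0,0]
    - [0,0,0,0,0,0,0]

```text
time: 3.15
position: [0.6116, -0.1245, 0.1143]
tool_rot: [0.151, 0.989, -0.0, 0.001]
ft_force: [-7.6, 1.5, 18.1]
grip_width: 0.0007
```

It bottomed: the force rose to 18 N and the tip stopped at z 0.114. Now I'll let it spring fully up and check.

Request:
drive_tool:
  series:
    - [0,0,-0.015,0,0,0,0]
    - [0,0,-0.015,0,0,0,0]
    - [0,0,-0.01,0,0,0,0]
    - [0,0,0,0,0,0,0]

```text
time: 3.65
position: [0.6126, -0.125, 0.1506]
tool_rot: [0.151, 0.988, -0.0, 0.001]
ft_force: [0.1, -0.5, 0.2]
grip_width: 0.0004
```

```bash
cat > look.py <<'E'
import sys
from h import *
from rig import robot
o=robot.get_obs();print(o['time'],o['position'],o['ft_force'])
t=sys.argv[1];w=dict(robot.camera_model("wrist"));p,d=robot.camera("wrist");s,ds=robot.camera("scene")
w.update(p=p,d=d);P=cloud(w)
k=(d>0)&(P[...,2]>.09)&(P[...,2]<.145)&(p.max(-1)<90)&(np.hypot(P[...,0]-.612,P[...,1]+.126)<.05)
if k.any():print('cap top z',np.percentile(P[k][:,2],[50,90]).round(4))
u,v=[int(x) for x in proj(w,[.53,-.115,.042])];u=min(max(u,75),565);v=min(max(v,75),405);print(u,v)
a=cv2.resize(p[v-75:v+75,u-75:u+75],(400,400));b=cv2.resize(s[215:315,280:380],(400,400),interpolation=cv2.INTER_CUBIC)
cv2.imwrite(f"pics/{t}.png",np.hstack([a,b]))
E
python3 look.py l1
```

```text
3.65 [ 0.61262138 -0.1249959   0.15057984] [ 0.14986351 -0.50789263  0.18413898]
cap top z [0.1313 0.1331]
298 137
```

View pics/l1.png

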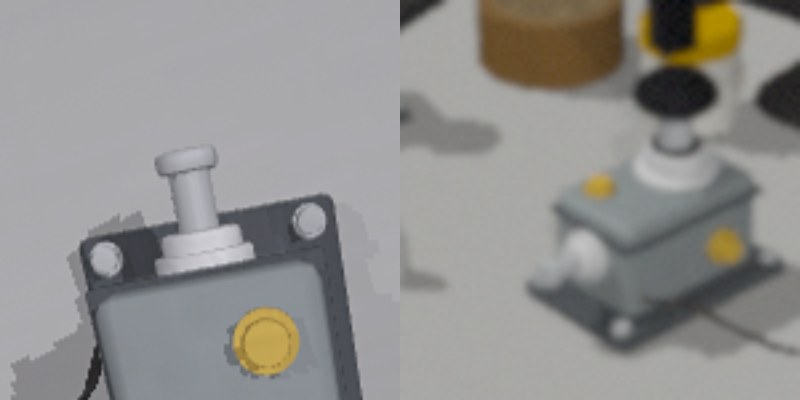

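The stroke worked: the crop shows the pin head at (187,160), clearly further out of the nut at (205,245), and the cap is back up at z 0.131–0.133. I'll repeat full strokes.

Request:
drive_tool:
  series:
    - [0,0,0.015,0,0,0,0]
    - [0,0,0.012,0,0,0,0]
    - [0,0,0.009,0,0,0,0]
    - [0,0,0.005,0,0,0,0]
    - [0,0,0,0,0,0,0]

```text
time: 4.38
position: [0.6121, -0.1249, 0.1141]
tool_rot: [0.151, 0.989, -0.0, 0.001]
ft_force: [-8.6, 2.5, 35.6]
grip_width: 0.0005
```

Request:
drive_tool:
  series:
    - [0,0,-0.015,0,0,0,0]
    - [0,0,-0.015,0,0,0,0]
    - [0,0,-0.011,0,0,0,0]
    - [0,0,0,0,0,0,0]

```text
time: 4.88
position: [0.6117, -0.1247, 0.1494]
tool_rot: [0.151, 0.988, -0.0, -0.0]
ft_force: [0.2, 0.0, -0.3]
grip_width: 0.0004
```

Request:
drive_tool:
  series:
    - [0,0,0.015,0,0,0,0]
    - [0,0,0.012,0,0,0,0]
    - [0,0,0.009,0,0,0,0]
    - [0,0,0.005,0,0,0,0]
    - [0,0,0,0,0,0,0]

```text
time: 5.5
position: [0.6119, -0.1248, 0.1141]
tool_rot: [0.151, 0.989, -0.0, 0.001]
ft_force: [-9.3, 2.8, 36.4]
grip_width: 0.0007
```

Request:
drive_tool:
  series:
    - [0,0,-0.015,0,0,0,0]
    - [0,0,-0.015,0,0,0,0]
    - [0,0,-0.011,0,0,0,0]
    - [0,0,0,0,0,0,0]

```text
time: 6.0
position: [0.6116, -0.1247, 0.1493]
tool_rot: [0.151, 0.988, 0.0, -0.0]
ft_force: [-0.9, 0.0, -0.5]
grip_width: 0.0004
```

```bash
python3 look.py l2
```

```text
6.0 [ 0.61159668 -0.12468292  0.14931722] [-0.91734412  0.00634828 -0.52947125]
cap top z [0.1311 0.1331]
297 139
```

View pics/l2.png

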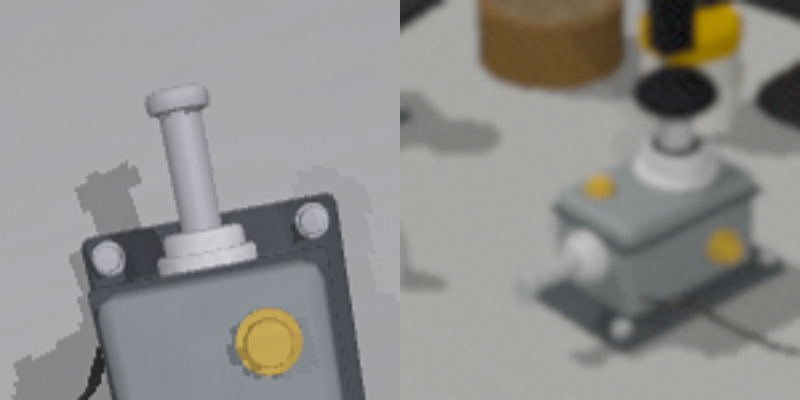

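The pin head is now at (177,98), but no dark ring shows at the nut (205,228) yet. Two more strokes.

Request:
drive_tool:
  series:
    - [0,0,0.015,0,0,0,0]
    - [0,0,0.012,0,0,0,0]
    - [0,0,0.008,0,0,0,0]
    - [0,0,0.005,0,0,0,0]
    - [0,0,0,0,0,0,0]

```text
time: 6.72
position: [0.612, -0.1248, 0.1142]
tool_rot: [0.151, 0.989, -0.0, 0.001]
ft_force: [-7.3, 2.0, 31.2]
grip_width: 0.0007
```

Request:
drive_tool:
  series:
    - [0,0,-0.015,0,0,0,0]
    - [0,0,-0.015,0,0,0,0]
    - [0,0,-0.01,0,0,0,0]
    - [0,0,0,0,0,0,0]

```text
time: 7.22
position: [0.6117, -0.1247, 0.1495]
tool_rot: [0.151, 0.988, 0.0, -0.0]
ft_force: [-1.2, 1.0, -0.3]
grip_width: 0.0006
```

Request:
drive_tool:
  series:
    - [0,0,0.015,0,0,0,0]
    - [0,0,0.012,0,0,0,0]
    - [0,0,0.008,0,0,0,0]
    - [0,0,0.005,0,0,0,0]
    - [0,0,0,0,0,0,0]

```text
time: 7.85
position: [0.6119, -0.1248, 0.1142]
tool_rot: [0.151, 0.989, -0.0, 0.001]
ft_force: [-7.6, 1.9, 31.5]
grip_width: 0.0004
```

Request:
drive_tool:
  series:
    - [0,0,-0.015,0,0,0,0]
    - [0,0,-0.015,0,0,0,0]
    - [0,0,-0.02,0,0,0,0]
    - [0,0,-0.02,0,0,0,0]
    - [0,0,0,0,0,0,0]

```text
time: 8.48
position: [0.612, -0.1248, 0.1797]
tool_rot: [0.151, 0.988, -0.0, 0.0]
ft_force: [-0.4, -0.2, 0.2]
grip_width: 0.0006
```

```bash
python3 look.py l3
```

```text
8.475 [ 0.6119905  -0.12482843  0.17971454] [-0.41685702 -0.16945412  0.20679757]
cap top z [0.1319 0.1332]
299 138
```

View pics/l3.png

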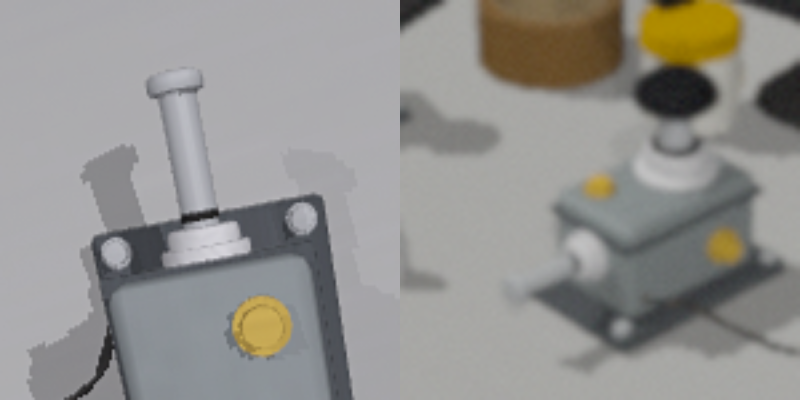

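The dark ring at (200,215) now shows clear of the nut, the head is at (175,82), and the cap is up at 0.132. I'll check the tip distance numerically: it should be 124 mm from the cap axis when fully out.

```bash
python3 - <<'E'
from h import *
from rig import robot
w=dict(robot.camera_model("wrist"))
f=lambda a,b,z:ray(w,299-75+a*.375,138-75+b*.375,z)
h=f(173,68,.049)
print('tip',h.round(4),'from cap axis',np.hypot(h[0]-.612,h[1]+.126).round(4))
m=robot.camera_model("scene");p,d=robot.camera("scene");q=cv2.imread("pics/scene0.png")
df=cv2.absdiff(p,q).max(-1)
for n,(u,v) in dict(weight=(277,278),tape=(318,222),jar=(352,232),driver=(380,370),stapler=(200,230)).items(): print(n,df[v-10:v+10,u-10:u+10].mean().round(1))
E
```

```text
tip [ 0.4892 -0.1103  0.049 ] from cap axis 0.1238
weight 8.0
tape 5.7
jar 5.2
driver 14.5
stapler 7.9
```

```bash
python3 -c "
from rig import robot
print(robot.hand_in(), robot.get_obs()['ft_force'])"
```

```text
the job is handed in; nothing more can be done
the job is handed in; nothing more can be done
```

I pressed the plunger of the run-down pump (the right-hand grey one) with shut fingertips in five full strokes. Each bottomed at z ≈ 0.114, with 18 N on the first and 31–36 N on the rest. I then raised the tool to z 0.18, clear of the pump, and handed the job in at about 8.5 s.

**Last checks:**
- **Pin:** the dark ring shows clear of the nut. The pin tip is 123.8 mm from the cap axis, against 124 mm expected when fully out.
- **Plunger:** the cap top is back up at z 0.132–0.133.
- **Contact:** the wrist force was about zero with the tool raised.
- **Loose things:** a picture difference at the five things was small except at the screwdriver (14.5 against 5–8). I took that for the arm's shadow because the arm never went near it, and did not look again.
- **Other pump:** I did not measure it again; the arm stayed clear of its plunger and pin.

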